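# Set the tea portioner's dial and lock it

### The arm

A 6-joint arm with a two-finger parallel gripper is mounted at the origin on the work surface. World frame = base frame: x ahead of the robot, y to its left, z up, the work surface at z = 0. Lengths are in m, angles in rad, forces in N, time in s.
With the tool pointing down it reaches from about 0.325 to 0.9 m from the base axis. Payload 6.1 kg.
Tool frame: the origin (TCP) lies midway between the tips of the shut fingers; the grasp point (between the pads) lies 19 mm behind it; z points along the fingers, y is the line along which they close (so a half turn about z gives the same grasp; the last joint's range is limited). The gripper opens to 85 mm and grips with 20 to 120 N. Pads are 22 mm wide; open, the fingers measure 114 mm over their backs; the gripper's body (76 mm by 85 mm) begins 54 mm behind the grasp point. The pads swing forward as they close: fully open they stand 13 mm farther back than shut.
Start: joints at [1.012, 0.22, 1.526, -0, 1.395, -0.126], TCP at [0.262, 0.567, 0.231] pointing down, gripper open.
Joint ranges: [-2.98, 2.98], [-0.91, 2.08], [0.09, 2.57], [-1.24, 4.39], [0.2, 2.65], [-2.68, 2.68]. Speed limits (rad/s): [2.57, 2.57, 3.01, 3.14, 3.14, 3.14].

### API

Orientations are given as [roll, pitch, yaw] about the fixed x, y, z axes, in that order (R = Rz(yaw) Ry(pitch) Rx(roll)).
In Python, from plant import movep, move_l, set_joints, gripper_to, hold, inverse_kinematics, observe, get_image, get_calibration, Unreachable, job_done gives the robot as it stands. Calls block until the motion is done:
- movep(position, orientation): joint-space move of the TCP to a pose.
- move_l(position, feed=0.15, rotation=None, max_force=None): straight line of the TCP; rotation=None keeps the orientation; feed is the mean speed in m/s. With max_force (N) it stops when the force on the tool has changed by that much, and returns True; else False.
- set_joints(angles): joint-space move.
- gripper_to(opening, f_grip=None): finger opening in m; f_grip is the grip in N (None keeps the last); returns when the fingers have stopped.
- hold(seconds).
- inverse_kinematics(position, orientation): joint angles nearest the present ones, or None.
- observe(): the state.
- get_image(name): name is "scene" or "top" or "wrist"; returns (picture, depth): 400x640x3 uint8, red, green, blue; 400x640 float32, m along the optical axis (not along the pixel's ray), 0 where there is no reading.
- get_calibration(name): a dict with "intrinsics" (3x3 intrinsics, pixels), "world_from_camera" (4x4, takes a point from camera to world coordinates). Camera axes: x right, y down, z forward; pixel columns grow to the right and rows downward; lengths in m; the calibration is good to about 2 mm. A picture is of the moment at which its call begins: read the wrist's pose just before it. get_calibration takes no time and is no camera call; for the wrist camera it gives the pose at the moment of the call.
A pose or a line that the arm cannot do raises Unreachable and nothing moves.
- job_done(): hands the job in; it is judged then, once.
The state is a dict: "time_s": time; "q": joint angles; "joint_velocities": joint speeds; "joint_torque": joint torques, N m; "eef_pos": TCP position; "tcp_rot": TCP orientation; "ft_force": force on the tool from outside, world axes, zero at the start; "torque": the same for the moment, N m; "opening": finger opening in m; "grasp_force": force on a finger pad.
Only numpy, scipy, OpenCV 4.12 (cv2) and the standard library are available. Lean on these libraries where they do the work, as an engineer would, in place of code of your own. Each camera call takes 0.05 s, during which the arm holds its last target. There are 200 camera calls.

### The job

On the tea portioner, turn the black knob anticlockwise until its pointer is over the raised mark band on the dial, feel with a light lift for the place within the band where the catch lets the knob rise, then pull it all the way out (up) so that it is locked there, and let go of it. Lift only lightly until it comes free, never haul on the knob or wrench it, and do not disturb the mug, tin, jar and scoop.

Things in the scene. Friction and masses are not known exactly. Their poses are not given: they have to be found in the camera images.
- portioner: Tea portioner, fixed: grey housing 180 (x) x 350 (y) mm, top at 90 mm, y from -95 to +255 mm. Origin on the counter under the knob's axis; z up, x points to the middle of the mark band. Round dial plate under the knob: radius 74 mm, top at 93 mm. On the housing a gold tin 110 x 110 mm centred 185 mm to +y, top at 232 mm. Inside, the catch: a spring plate with one slot.
- mark (a point): Middle of the raised dark mark band on the dial plate: an arc 3 mm high, 56 to 70 mm from the knob's axis, reaching 0.26 rad to either side of this point. The slot of the catch lies somewhere under the band, up to 0.24 rad to either side of the middle; it cannot be seen and differs each time.
- knob_grip (a point): Grip point of the black knob, on its vertical axis, 132 mm above the counter when the knob is in. The grip is an upright bar 52 mm long (point x), 16 mm thick (point y), from 26 mm below to 20 mm above this point, on a round skirt of radius 28 mm. Its x is the way the pointer points (low nose to 48 mm from the axis, white line on the bar's top); z is up.
- turner (a joint): Angle of the knob in rad: 0 when the pointer is at the middle of the mark band, positive anticlockwise seen from above; stops at -1.4 and +0.5. It starts between -1.2 and -0.55. It turns with a light friction of about 0.05 N m.
- knob (a joint): How far the knob is pulled out (up), m: 0 in, 0.014 at its stop; locked from 0.012. It slides with 2.5 N friction plus 0.8 N weight and stays where left. Away from the slot it rises 2 mm freely, then its pin meets the spring plate: 1 N, rising by 3 N per mm for 4 mm, then solid. At the slot the pin passes through the plate; then the knob cannot turn.
- spindle: Fixed spindle carrying the knob; origin and axes as the portioner. A hidden round-tipped pin turns with the knob, 55 mm from the axis. Turned under a light lift, the pin slides below the catch plate; at the slot (0.03 rad play either way) the plate drops over it and the lift force falls to friction and weight. Force between spindle and portioner = pin on plate.
- mug: White mug, radius 38 mm, 85 mm high, origin at the centre of its underside. Bystander.
- tin: Small square gold tin 79 x 79 x 99 mm, origin at the centre of its underside. Bystander.
- jar: Amber jar, radius 34 mm, 95 mm high, origin at the centre of its underside. Bystander.
- scoop: Wooden-handled spoon-shaped tea scoop, 170 mm long, lying flat along its x. Bystander.

How it is judged:
On the way, in this order (a step that is already met when the one before it is completed fails the run):
1. the knob is turned to the mark band while still in (value of joint turner between -0.29 and 0.29 rad and value of joint knob below 0.0075 m), for 0.1 s.
2. the knob is pulled out past the catch (value of joint knob above 0.012 m), for 0.2 s.
At the end, for the whole second after the job is handed in: The knob is out by more than 12 mm, its pointer within 0.29 rad of the middle of the mark band, and the fingers have let go of it (value of joint knob above 0.012 m and value of joint turner between -0.29 and 0.29 rad and contact force between the fingers and spindle below 0.1 N); the robot touches nothing.
It fails at once if the pin is forced against the catch plate with more than 25 N (hauled or wrenched) (contact force between spindle and portioner above 25 N).
It fails at once if a bystander is shifted by more than 20 mm (distance of any of mug, tin, jar, scoop from where it was at the start of the episode above 0.02 m).
It also fails if it takes over 54 s, if anything falls off the work surface, if the arm or the gripper's body presses on something with over 40 N, if the wrist force passes 120 N, or if a joint passes its speed limit or range.

## Working session

There is one attempt and no reset: what is moved stays moved. The work goes in short steps, each a Python script; the robot and the scene stay as the last script left them, time stands still between calls to the robot, and variables do not carry over. Pictures are saved under pics/ and viewed, at most 10 in all, crops included, and the job is handed in when it is done.

```bash
mkdir -p pics; ls
python3 - <<'E'
from plant import *
import cv2
for n in ("top","scene"):
    im,d=get_image(n); cv2.imwrite(f"pics/{n}0.png",im[:,:,::-1]); 
    c=get_calibration(n); print(n,c["intrinsics"],c["world_from_camera"])
    import numpy as np; np.savez(f"{n}0.npz",im=im,d=d,K=c["intrinsics"],T=c["world_from_camera"])
o=observe(); print(o)
E
```

```text
pics
top [[362.71322279   0.         321.22001967]
 [  0.         362.71322279 195.82122293]
 [  0.           0.           1.        ]] [[ 0.00738946 -0.99085349  0.13473956  0.45145753]
 [-0.99966617 -0.0039838   0.025528   -0.05325945]
 [-0.02475774 -0.13488322 -0.99055216  0.80517691]
 [ 0.          0.          0.          1.        ]]
scene [[377.13439477   0.         321.70399531]
 [  0.         377.13439477 191.80294514]
 [  0.           0.           1.        ]] [[-0.8548685   0.37768299 -0.35574626  0.85565104]
 [ 0.51865487  0.60351065 -0.60561706  0.50035934]
 [-0.01403461 -0.70223248 -0.71180937  0.72387269]
 [ 0.          0.          0.          1.        ]]
{'time_s': 0.1, 'q': array([ 1.01191171e+00,  2.21170276e-01,  1.52751361e+00, -1.74405557e-05,
        1.39470953e+00, -1.26083425e-01]), 'joint_velocities': array([-0.00145056, -0.00194687, -0.00104696, -0.00027902, -0.00131562,
       -0.00210623]), 'joint_torque': array([ 1.70327083e-03, -4.98241031e+01, -3.90547514e+01, -1.18912276e-04,
        5.72527904e-03,  6.52079478e-06]), 'eef_pos': array([0.26183607, 0.56689561, 0.23028544]), 'tcp_rot': array([-3.13980404e+00, -2.09414909e-04,  2.70879435e+00]), 'ft_force': array([ 0.42101662, -0.57822183, -0.15333319]), 'torque': array([ 0.01095542, -0.00947295,  0.02377346]), 'grasp_force': 0.0, 'opening': 0.08528215396274294}
```

View pics/top0.png

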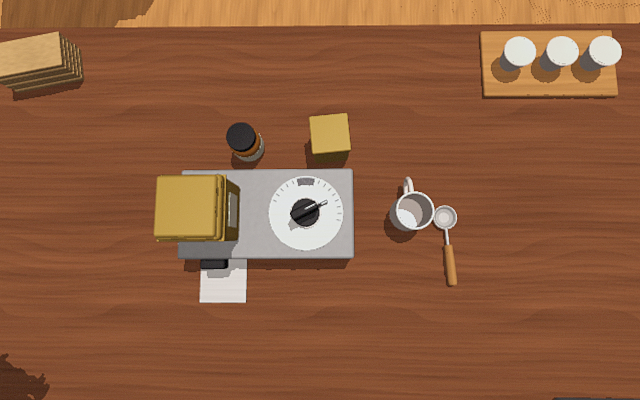

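View pics/scene0.png

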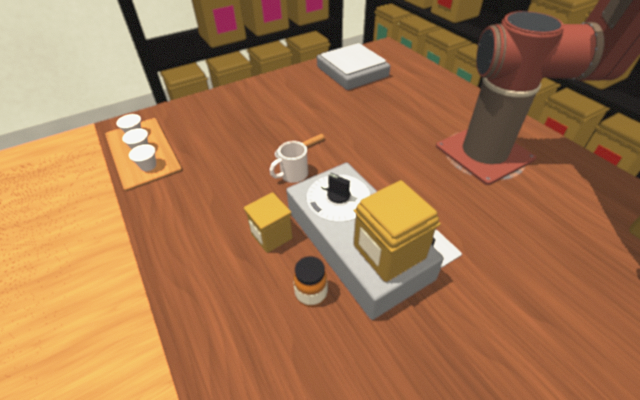

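```bash
cat > h.py <<'E'
import numpy as np, cv2
def cast(uv,K,T,z):
    uv=np.atleast_2d(uv).astype(float)
    r=np.c_[(uv-K[[0,1],[2,2]])/K[[0,1],[0,1]],np.ones(len(uv))]@T[:3,:3].T
    o=T[:3,3]; return o+r*((z-o[2])/r[:,2])[:,None]
def proj(p,K,T):
    c=(np.atleast_2d(p)-T[:3,3])@T[:3,:3]; return (c@K.T)[:,:2]/c[:,2:]
def analyse(im,K,T,guess):
    """dial centre, mark point, pointer direction from an image"""
    hsv=cv2.cvtColor(im,cv2.COLOR_RGB2HSV)
    h,w=im.shape[:2]
    u,v=np.meshgrid(np.arange(w),np.arange(h)); uv=np.c_[u.ravel(),v.ravel()]
    P=cast(uv,K,T,0.093)
    near=(np.hypot(*(P[:,:2]-guess[:2]).T)<0.1).reshape(h,w)
    white=((hsv[...,2]>170)&(hsv[...,1]<40)&near).astype(np.uint8)
    n,l,s,_=cv2.connectedComponentsWithStats(white)
    k=1+np.argmax(s[1:,4])
    c=max(cv2.findContours((l==k).astype(np.uint8),cv2.RETR_EXTERNAL,cv2.CHAIN_APPROX_NONE)[0],key=cv2.contourArea)
    q=cast(cv2.convexHull(c)[:,0],K,T,0.093)[:,:2]
    (x,y),r=cv2.minEnclosingCircle(q.astype(np.float32)*1000)
    ctr=np.array([x,y])/1000
    P2=cast(uv,K,T,0.096)[:,:2]-ctr; rr=np.hypot(*P2.T).reshape(h,w)
    dark=(hsv[...,2]<115)&(rr>0.054)&(rr<0.072)
    n,l,s,cc=cv2.connectedComponentsWithStats(dark.astype(np.uint8))
    k=1+np.argmax(s[1:,4]); m=P2[(l==k).ravel()]
    ang=np.arctan2(m[:,1],m[:,0]); 
    mid=np.angle(np.exp(1j*ang).mean()); da=np.angle(np.exp(1j*(ang-mid)))
    return ctr,r,mid,da.min(),da.max(),np.hypot(*m.T).mean(),s[k]
E
python3 - <<'E'
from h import *
for n,g in (("top",(305,212)),("scene",(338,197))):
    z=np.load(n+"0.npz"); K,T=z["K"],z["T"]; g0=cast(g,K,T,.1)[0]; print(n,g0)
    print(analyse(z["im"],K,T,g0))
    if n=="top":
        print("line",cast([(327,203),(305,212)],K,T,.152))
E
```

```text
top [ 0.51536314 -0.00363379  0.1       ]
(array([ 0.51543073, -0.00358359]), 99.961181640625, np.float64(-0.22730871741009626), np.float64(-0.0072883504635064), np.float64(0.007146898246550293), np.float64(0.06584231425924025), array([313, 179,   1,   3,   3], dtype=int32))
line [[ 0.52721749 -0.04700187  0.152     ]
 [ 0.51065072 -0.00729321  0.152     ]]
scene [0.52087616 0.00366731 0.1       ]
(array([0.52087329, 0.00360987]), 99.94034576416016, np.float64(-2.141555324086926), np.float64(-0.44767356470711844), np.float64(0.4009325796924381), np.float64(0.06183317014556784), array([329, 177,  20,   7,  91], dtype=int32))
```

Run:
```python
from h import *
from plant import *
for yaw in (-1.2+np.pi,-1.2,-.2,.3,-.2+np.pi):
    q=inverse_kinematics([.515,-.004,.20],[np.pi,0,yaw]); print(yaw,q)
movep([.515,-.004,.36],[np.pi,0,-1.2+np.pi if False else inverse_kinematics and 1.94])
im,d=get_image("wrist"); c=get_calibration("wrist"); K,T=c["intrinsics"],c["world_from_camera"]
np.savez("w0.npz",im=im,d=d,K=K,T=T); cv2.imwrite("pics/w0.png",im[:,:,::-1]); print(observe()["q"],T, proj([.515,-.004,.15],K,T))
```

```text
1.9415926535897932 [-0.16098234 -0.01904511  1.84458019  0.          1.31605757 -0.53177867]
-1.2 [-1.60982342e-01 -1.90451067e-02  1.84458019e+00 -4.44089210e-16
  1.31605757e+00  2.60981398e+00]
-0.2 [-1.60982342e-01 -1.90451067e-02  1.84458019e+00 -4.44089210e-16
  1.31605757e+00  1.60981398e+00]
0.3 [-1.60982342e-01 -1.90451067e-02  1.84458019e+00 -4.44089210e-16
  1.31605757e+00  1.10981398e+00]
2.941592653589793 [-0.16098234 -0.01904511  1.84458019  0.          1.31605757 -1.53177867]
[-1.59533010e-01 -9.83359917e-02  1.62299643e+00  1.99257555e-04
  1.61742486e+00 -5.30112808e-01] [[ 9.32235985e-01  3.45641471e-01  1.07088940e-01  4.86818366e-01]
 [ 3.61850760e-01 -8.90222989e-01 -2.76707530e-01  6.74039585e-02]
 [-3.08560882e-04  2.96706931e-01 -9.54968534e-01  5.02755535e-01]
 [ 0.00000000e+00  0.00000000e+00  0.00000000e+00  1.00000000e+00]] [[325.62476691 168.11459019]]
```

View pics/w0.png

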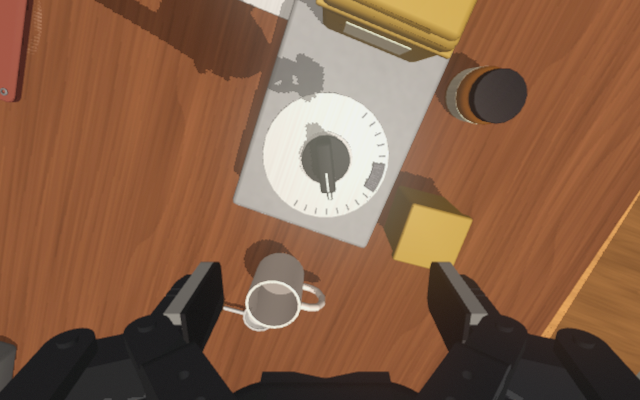

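The wrist view shows the white dial centred at about (325,155), the dark mark band at (375,178), and the knob bar with its white pointer line from (326,173) to (330,198). The mug is below and the tin is to the right.

```bash
cat >> h.py <<'E'
def measure(im,K,T,g):
    h,w=im.shape[:2]; hsv=cv2.cvtColor(im,cv2.COLOR_RGB2HSV); V=hsv[...,2]
    u,v=np.meshgrid(np.arange(w),np.arange(h)); uv=np.c_[u.ravel(),v.ravel()]
    R=lambda z,c: (cast(uv,K,T,z)[:,:2]-c)
    near=(np.hypot(*R(.093,g[:2]).T)<.1).reshape(h,w)
    white=((im.min(2)>205)&near).astype(np.uint8)
    white=cv2.morphologyEx(white,cv2.MORPH_OPEN,np.ones((3,3),np.uint8))
    c=max(cv2.findContours(white,cv2.RETR_EXTERNAL,cv2.CHAIN_APPROX_NONE)[0],key=cv2.contourArea)
    q=cast(cv2.convexHull(c)[:,0],K,T,.093)[:,:2]
    A=np.c_[2*q,np.ones(len(q))]; s=np.linalg.lstsq(A,(q**2).sum(1),rcond=None)[0]
    ctr=s[:2]; r=np.sqrt(s[2]+ctr@ctr)
    P=R(.096,ctr); rr=np.hypot(*P.T).reshape(h,w)
    _,l,st,_=cv2.connectedComponentsWithStats(((V<130)&(rr>.056)&(rr<.070)).astype(np.uint8))
    k=1+np.argmax(st[1:,4]); m=P[(l==k).ravel()]; a=np.arctan2(m[:,1],m[:,0]); mid=np.angle(np.exp(1j*a).mean())
    da=np.angle(np.exp(1j*(a-mid)))
    # white line on the bar's top
    P=R(.152,ctr); rr=np.hypot(*P.T).reshape(h,w)
    dk=cv2.morphologyEx((V<90).astype(np.uint8),cv2.MORPH_CLOSE,np.ones((7,7),np.uint8))
    L=(rr<.027)&(V>120)&(dk>0)
    p=P[L.ravel()]
    return dict(ctr=ctr,r=r,mark=mid,half=(da.min(),da.max()),markr=np.hypot(*m.T).mean(),nline=len(p),
      line=p.mean(0) if len(p) else None,linepx=uv[L.ravel()].mean(0) if len(p) else None,
      ends=(p[np.argmin(np.hypot(*p.T))],p[np.argmax(np.hypot(*p.T))]) if len(p) else None)
E
python3 - <<'E'
from h import *
for n in ("w0","top0"):
    z=np.load(n+".npz"); m=measure(z["im"],z["K"],z["T"],[.515,-.004]); print(n,m)
    if m["line"] is not None: a=np.arctan2(*m["line"][::-1]); print("ptr",a,"turner",a-m["mark"])
E
```

```text
Traceback (most recent call last):
  File "h.py", line 42, in measure
    k=1+np.argmax(st[1:,4]); m=P[(l==k).ravel()]; a=np.arctan2(m[:,1],m[:,0]); mid=np.angle(np.exp(1j*a).mean())
        ~~~~~~~~~^^^^^^^^^^
ValueError: attempt to get argmax of an empty sequence
```

Run:
```python
from h import *
z=np.load("w0.npz"); im=z["im"]
for p in ((290,140),(370,178),(377,178),(375,170),(250,190),(328,190),(326,178),(315,160)): print(p,im[p[1],p[0]])
w=((im.min(2)>205)).astype(np.uint8); print(w.sum(), w[90:220,260:390].sum())
cv2.imwrite("pics/c.png",cv2.resize(im[85:225,250:400,::-1],None,fx=4,fy=4,interpolation=cv2.INTER_NEAREST))
```

```text
(290, 140) [240 237 227]
(370, 178) [156 151 146]
(377, 178) [148 143 139]
(375, 170) [151 146 141]
(250, 190) [186 180 173]
(328, 190) [228 229 219]
(326, 178) [218 219 209]
(315, 160) [104 102  92]
9812 9175
```

View pics/c.png

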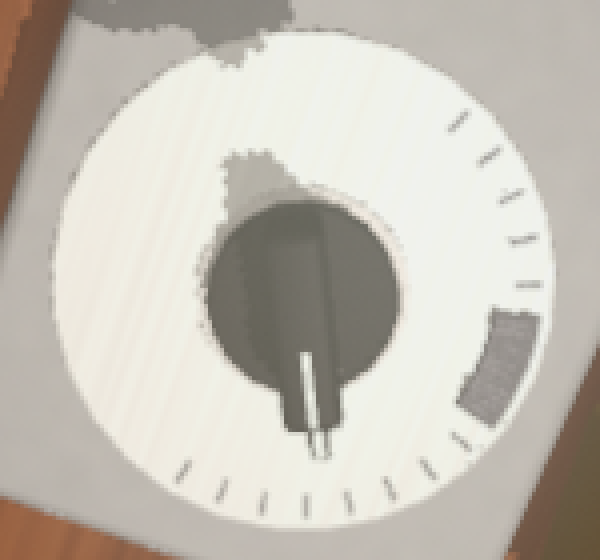

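The crop shows the dial clearly. The mark band is at crop (498,368), which is px (374.5,177), and the pointer line on the bar runs from (305,352) to (315,432).

```bash
sed -i 's/(V<130)/(V<180)/; s/(V<90)/(V<150)/; s/(V>120)/(V>180)/' h.py
python3 - <<'E'
from h import *
for n in ("w0",):
    z=np.load(n+".npz"); m=measure(z["im"],z["K"],z["T"],[.515,-.004]); print(n,m)
    if m["line"] is not None: a=np.arctan2(*m["line"][::-1]); print("ptr",a,"turner",a-m["mark"])
    for zz in (.152,): 
        p=cast([(326.3,173),(329,193)],z["K"],z["T"],zz)[:,:2]; dd=p[1]-p[0]; print(p-m["ctr"],np.arctan2(dd[1],dd[0]),np.linalg.norm(dd))
E
```

```text
w0 {'ctr': array([ 0.51511712, -0.00415483]), 'r': np.float64(0.07332795735063384), 'mark': np.float64(0.02060312735803145), 'half': (np.float64(-0.271789123805266), np.float64(0.2743901679064285)), 'markr': np.float64(0.06274688157976888), 'nline': 49, 'line': array([ 0.00628301, -0.0128148 ]), 'linepx': array([326.85714286, 182.26530612]), 'ends': (array([ 0.00191686, -0.0040298 ]), array([ 0.01347357, -0.022304  ]))}
ptr -1.1149441260219373 turner -1.1355472533799686
[[ 0.00220165 -0.00391923]
 [ 0.01250761 -0.02267904]] -1.0684419120753312 0.021404280838505887
```

Run:
```python
from h import *
from plant import *
o=observe(); print(o["time_s"])
y=-1.09+np.pi
movep([.5151,-.0042,.20],[np.pi,0,y]); print(observe()["time_s"],observe()["ft_force"])
print(move_l([.5151,-.0042,.116],feed=.08,max_force=8))
o=observe(); print(o["time_s"],o["eef_pos"],o["ft_force"])
gripper_to(0.0,f_grip=30)
o=observe(); print({k:np.round(o[k],4) for k in ("time_s","eef_pos","tcp_rot","ft_force","torque","opening","grasp_force","q")})
im,d=get_image("wrist"); cv2.imwrite("pics/w1.png",im[:,:,::-1])
```

```text
2.425
3.1083 [ 0.37163359 -0.62366869  1.57742526]
False
4.3083 [ 0.51566725 -0.00428216  0.11667015] [ 0.28281854 -0.37199223  1.00344423]
{'time_s': np.float64(4.9417), 'eef_pos': array([ 0.5154, -0.0041,  0.1162]), 'tcp_rot': array([3.1409e+00, 2.0000e-04, 2.0516e+00]), 'ft_force': array([0.9436, 1.3368, 1.0552]), 'torque': array([ 0.1473, -0.1384,  0.0502]), 'opening': np.float64(0.0155), 'grasp_force': np.float64(35.1689), 'q': array([-1.6120e-01,  7.4400e-02,  1.9170e+00,  3.0000e-04,  1.1495e+00,
       -6.4210e-01])}
```

View pics/w1.png

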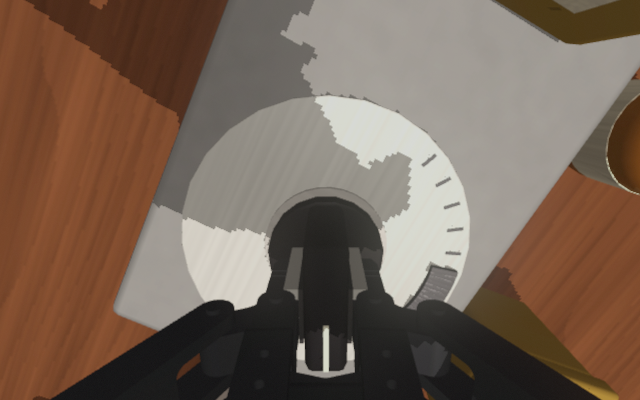

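The grasp is good: both pads sit on the bar, the pointer line at (325,345) is in line with the gripper, the opening is 15.5 mm and lateral forces are small. Next I turn to the near edge of the band.

Run:
```python
from h import *
from plant import *
def rep():
    o=observe(); print({k:np.round(o[k],3).tolist() for k in ("time_s","eef_pos","ft_force","torque","opening","grasp_force")},round(o["tcp_rot"][2],3)); return o
q=observe()["q"]; q=np.array(inverse_kinematics([.5153,-.0041,.116],[np.pi,0,2.0516]))
for d in (.15,.3,.45,.6,.72,.84):
    t=q.copy(); t[5]-=d; set_joints(t); rep()
p=[.5153,-.0041]
for z in (.117,.118,.119,.120):
    if move_l([*p,z],feed=.01,max_force=14): print("stop")
    rep()
```

```text
{'time_s': 5.258, 'eef_pos': [0.515, -0.004, 0.116], 'ft_force': [-0.573, 1.693, 2.052], 'torque': [0.044, -0.011, 0.022], 'opening': 0.016, 'grasp_force': 35.32} 2.198
{'time_s': 5.525, 'eef_pos': [0.515, -0.004, 0.116], 'ft_force': [-0.536, -0.272, 2.197], 'torque': [0.022, 0.016, 0.065], 'opening': 0.015, 'grasp_force': 35.407} 2.346
{'time_s': 5.792, 'eef_pos': [0.515, -0.004, 0.116], 'ft_force': [-0.998, 0.394, 3.3], 'torque': [0.034, 0.079, 0.076], 'opening': 0.015, 'grasp_force': 35.492} 2.495
{'time_s': 6.058, 'eef_pos': [0.515, -0.004, 0.116], 'ft_force': [-0.028, 0.506, 4.747], 'torque': [-0.048, 0.111, 0.019], 'opening': 0.015, 'grasp_force': 35.575} 2.644
{'time_s': 6.308, 'eef_pos': [0.515, -0.004, 0.116], 'ft_force': [-0.963, -0.128, 3.917], 'torque': [-0.068, 0.148, 0.112], 'opening': 0.015, 'grasp_force': 35.654} 2.764
{'time_s': 6.558, 'eef_pos': [0.515, -0.004, 0.116], 'ft_force': [-1.487, 0.013, 4.389], 'torque': [-0.145, 0.109, 0.07], 'opening': 0.016, 'grasp_force': 35.725} 2.885
{'time_s': 6.808, 'eef_pos': [0.515, -0.004, 0.117], 'ft_force': [0.908, -1.992, -1.127], 'torque': [-0.251, -0.291, -0.044], 'opening': 0.016, 'grasp_force': 35.01} 2.889
{'time_s': 7.058, 'eef_pos': [0.515, -0.004, 0.118], 'ft_force': [2.546, -1.852, -3.524], 'torque': [-0.375, -0.419, -0.028], 'opening': 0.016, 'grasp_force': 34.684} 2.891
{'time_s': 7.308, 'eef_pos': [0.515, -0.004, 0.119], 'ft_force': [2.638, -2.35, -4.619], 'torque': [-0.361, -0.432, -0.067], 'opening': 0.016, 'grasp_force': 34.416} 2.891
{'time_s': 7.558, 'eef_pos': [0.515, -0.004, 0.12], 'ft_force': [4.297, -3.323, -6.077], 'torque': [-0.424, -0.507, -0.039], 'opening': 0.016, 'grasp_force': 34.126} 2.892
```

Run:
```python
from h import *
from plant import *
def rd():
    L=[]
    for _ in range(4):
        hold(.025); o=observe(); L.append(np.r_[o["ft_force"],o["torque"][2],o["tcp_rot"][2]%(2*np.pi)-3.162,o["eef_pos"][2]])
    return np.mean(L,0)
q=np.array(inverse_kinematics([.5153,-.0041,.120],[np.pi,0,2.892])); r0=rd(); print(r0.round(3)); prev=r0
for i in range(26):
    t=q.copy(); t[5]-=.02*(i+1); set_joints(t); r=rd(); print(r.round(4).tolist())
    if r[2]-prev[2]>2.0 or abs(r[3]-r0[3])>.5: print("drop/jam"); break
    prev=r
print(observe()["time_s"])
```

```text
[ 4.075 -1.788 -6.446 -0.058 -0.27   0.12 ]
[2.7604, -2.6093, -5.9943, 0.1922, -0.25, 0.12]
[1.7249, -2.3493, -2.9123, 0.1776, -0.2302, 0.1203]
drop/jam
8.3583
```

```bash
cat > turn.py <<'E'
from h import *
from plant import *
import sys
def rd():
    L=[]
    for _ in range(4):
        hold(.025); o=observe(); L.append(np.r_[o["ft_force"],o["torque"][2],o["tcp_rot"][2]%(2*np.pi)-3.162,o["eef_pos"][2]])
    return np.mean(L,0)
def sweep(z,a0,a1,step=.02,fstop=-1.2,tstop=.5):
    prev=rd()
    for a in np.arange(a0,a1,step):
        set_joints(inverse_kinematics([.5153,-.0041,z],[np.pi,0,a+3.162])); r=rd(); print(round(a,3),r.round(4).tolist())
        if r[2]>fstop or r[2]-prev[2]>2.5 or abs(r[3])>tstop: print("drop/jam"); return True
        prev=r
E
python3 - <<'E'
from turn import *
sweep(.120,-.21,.26)
print(observe()["time_s"])
E
```

```text
-0.21 [-0.0357, -2.6247, -0.2095, 0.0791, -0.2104, 0.1202]
drop/jam
8.8083
```

Run:
```python
from turn import *
for z in (.121,.122):
    print(move_l([.5153,-.0041,z],feed=.01,max_force=9)); print(rd().round(4).tolist())
print(observe()["time_s"])
```

```text
False
[0.9337, -2.6012, -1.3209, 0.0602, -0.2101, 0.121]
False
[0.4935, -2.5852, -2.5312, 0.0976, -0.21, 0.122]
9.5083
```

Run:
```python
from turn import *
for z in (.123,.124,.125):
    s=move_l([.5153,-.0041,z],feed=.01,max_force=9); r=rd(); print(s,r.round(4).tolist())
    if s or r[2]<-9: break
print(observe()["time_s"])
im,d=get_image("wrist"); cv2.imwrite("pics/w2.png",im[:,:,::-1])
```

```text
False [1.0524, -2.6806, -2.5455, 0.0997, -0.21, 0.1231]
False [0.678, -2.9782, -2.5596, 0.0691, -0.21, 0.1241]
False [0.7511, -2.6767, -2.2202, 0.0839, -0.21, 0.1251]
10.5583
```

View pics/w2.png

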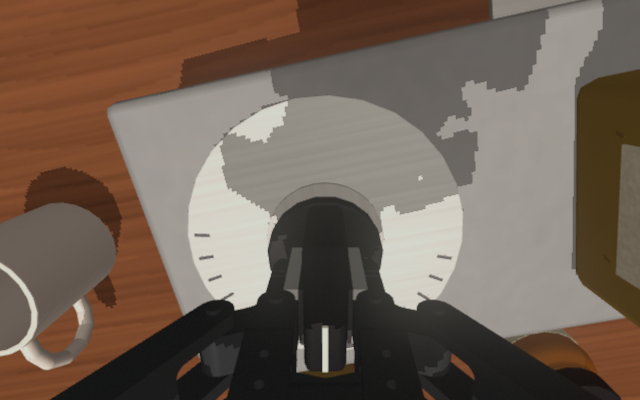

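The force stays constant at about 4 N (friction plus weight), and the knob still sits the same way in the fingers (pointer line at 325,345). So the pin is through the slot, and I pull it to the stop.

Run:
```python
from turn import *
for z in np.arange(.1265,.1345,.001):
    s=move_l([.5153,-.0041,z],feed=.01,max_force=8); r=rd(); print(round(z,4),s,r.round(4).tolist())
    if s or r[2]<-7: break
print(observe()["time_s"])
```

```text
0.1265 False [0.5543, -2.8599, -2.5118, 0.1073, -0.21, 0.1266]
0.1275 False [0.6857, -2.4944, -1.7735, 0.0821, -0.21, 0.1276]
0.1285 False [0.8412, -3.1493, -2.6794, 0.1105, -0.21, 0.1286]
0.1295 False [0.8532, -1.7744, -2.7028, 0.1061, -0.21, 0.1296]
0.1305 False [1.681, -2.6006, -5.8332, 0.0935, -0.21, 0.1303]
0.1315 False [5.2783, -3.1381, -13.2561, 0.0986, -0.2101, 0.1304]
12.7583
```

The stop is reached at 14 mm of travel. I'll ease off, let go, retreat and check.

Run:
```python
from turn import *
move_l([.5153,-.0041,.130],feed=.01); print(rd().round(3).tolist())
gripper_to(.06); hold(.3); print(rd().round(3).tolist(),observe()["opening"])
move_l([.5153,-.0041,.30],feed=.1); movep([.5153,-.0041,.36],[np.pi,0,1.94])
im,d=get_image("wrist"); c=get_calibration("wrist"); K,T=c["intrinsics"],c["world_from_camera"]
m=measure(im,K,T,[.515,-.004]); print(m)
h,w=d.shape; u,v=np.meshgrid(np.arange(w),np.arange(h))
C=np.stack([(u-K[0,2])/K[0,0]*d,(v-K[1,2])/K[1,1]*d,d],-1)@T[:3,:3].T+T[:3,3]
near=(np.hypot(C[...,0]-.5153,C[...,1]+.0041)<.02)&(d>0); print("top z",np.percentile(C[near][:,2],[50,90,98]))
z=np.load("w0.npz"); d0,T0=z["d"],z["T"]; C0=np.stack([(u-K[0,2])/K[0,0]*d0,(v-K[1,2])/K[1,1]*d0,d0],-1)@T0[:3,:3].T+T0[:3,3]
n0=(np.hypot(C0[...,0]-.5153,C0[...,1]+.0041)<.02)&(d0>0); print("before",np.percentile(C0[n0][:,2],[50,90,98]))
cv2.imwrite("pics/w3.png",im[:,:,::-1]); print(observe()["time_s"])
```

```text
[0.72, -2.12, -2.994, 0.088, -0.21, 0.13]
[-0.14, 0.311, 0.281, 0.011, -0.21, 0.13] 0.06012938653281223
{'ctr': array([ 0.5150101 , -0.00420202]), 'r': np.float64(0.07337419726286248), 'mark': np.float64(0.021266317598193665), 'half': (np.float64(-0.26848755382955525), np.float64(0.2704105121293123)), 'markr': np.float64(0.06264521050807527), 'nline': 49, 'line': array([ 0.01480263, -0.00587117]), 'linepx': array([337.32653061, 178.40816327]), 'ends': (array([ 0.00574071, -0.00331246]), array([ 0.02432775, -0.00849956]))}
top z [0.43607117 0.44066019 0.44156543]
before [0.43695484 0.44111462 0.44201371]
16.9083
```

View pics/w3.png

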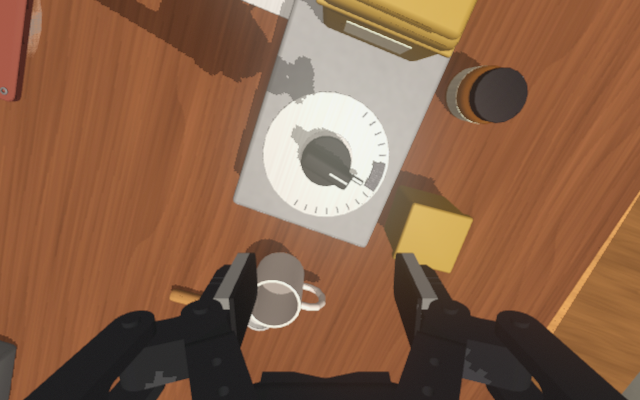

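The pointer line at (337,178) now points at the mark band at (374,177), and the bystanders have not moved. My depth percentiles picked up the gripper, so I'll check the height at the bar itself and then hand in.

Run:
```python
from turn import *
im,d=get_image("wrist"); c=get_calibration("wrist"); K,T=c["intrinsics"],c["world_from_camera"]
z=np.load("w0.npz")
def top(d,T):
    v,u=np.mgrid[140:200,300:365]; dd=d[140:200,300:365]
    C=np.stack([(u-K[0,2])/K[0,0]*dd,(v-K[1,2])/K[1,1]*dd,dd],-1)@T[:3,:3].T+T[:3,3]
    return np.percentile(C[...,2][dd>0],[96,98])
a,b=top(z["d"],z["T"]),top(d,T); print(a,b)
if (b-a).min()>.011: job_done(); print("handed in")
```

```text
[0.15265507 0.15302298] [0.16682023 0.16715236]
the job is handed in; nothing more can be done
handed in
```

The knob was turned to about −0.21 rad, where the catch let it rise. It is now pulled out about 14 mm to its stop and released with the bystanders undisturbed, and the job is handed in.

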